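Index the ring press to its smallest die

ROBOT

A 6-joint arm with a two-finger parallel gripper is mounted at the origin on the work surface. World frame = base frame: x ahead of the robot, y to its left, z up, the work surface at z = 0. Lengths are in mm, angles in rad, forces in N, time in s.
With the tool pointing down it reaches from about 375 to 900 mm from the base axis. Payload 3.1 kg.
Tool frame: the origin (TCP) lies on the front face of the gripper's body, between the roots of the fingers; the fingertips stand 73 mm ahead of it and the grasp point (between the pads) lies 54 mm ahead of it; y points along the fingers, x is the direction in which the jaws open and shut, and the axes are right-handed (so a half turn about y gives the same grasp; the last joint's range is limited). The gripper opens to 85 mm and grips with 20 to 120 N. Pads are 22 mm wide; open, the fingers measure 114 mm over their backs; the gripper's body (76 mm by 85 mm) begins 54 mm behind the grasp point. The pads swing forward as they close: fully open they stand 13 mm farther back than shut.
Start: joints at [-1.492, 0.527, 1.433, -0, 1.181, -0.178], TCP at [159.371, -604.316, 303.91] pointing down, gripper open.
Joint ranges: [-3.08, 3.08], [-0.75, 2.2], [0.22, 2.44], [-1.43, 4.57], [0, 2.65], [-2.85, 2.85]. Speed limits (rad/s): [2.79, 2.79, 3.14, 3.14, 3.14, 3.14].

INTERFACE

Orientations are given as a rotation vector (axis times angle).
In Python, from workcell import env gives the robot as it stands.
- The arm moves only by the tool move_arm, never from a script. Its argument "commands" is text: rows parted by semicolons, each of 4 numbers parted by spaces: the shift along the tool's x, y, z in m, then the turn about the tool's y in rad. In form: x y z roll; .... A call has 1 to 5 rows; each row is the pose to reach, as a shift and turn from the pose measured when the call began, along the tool's axes at that moment; what a row does not reach only later rows make up. A row lasts 1/8 s, in which the tool goes at most 62.5 mm and 10.7 degrees, less where a joint would pass 70% of its speed; a pose out of reach is approached as far as the arm can. A call with a gripper value outside its range is refused whole. "fingers" is the opening in per cent of the stroke, from 0 (shut) to 100 (fully open), set as the call begins (left out, the last holds). The fingers move at their own pace and stop on an object; "grip_force" is the grip in N (left out, the last holds). Time passes only in rows, so rows that repeat a pose let the fingers close. It gives the time, the measured TCP pose, the force and the opening at its end, in the units of the state.
- env.read_state(): the state, without advancing time (a new reading comes with each control period).
- env.read_camera(name): name is "side" or "top" or "wrist"; returns the picture (420x560x3 uint8, red, green, blue); there is no depth.
- env.camera_model(name): a dict with "intrinsics" (3x3 intrinsics, pixels), "dist_coeffs" ([k1, k2, p1, p2, k3] as OpenCV has them; the pictures are not rectified), "R" (3x3) and "t" (3): a world point X has camera coordinates R X + t. Camera axes: x right, y down, z forward; pixel columns grow to the right and rows downward; lengths in mm; the calibration is good to about 2 mm. A picture is of the moment at which its call begins: read the wrist's pose just before it. camera_model takes no time and is no camera call; for the wrist camera it gives the pose at the moment of the call.
- env.sign_off(): hands the job in, once; it reports no verdict.
Trained networks look in the newest picture that a camera, given by its name, has taken for a name from the list of things; names that differ only in an ending like _2 or _b are one class to them, and where a whole thing is asked for, a point or a joint stands for the part that bears it (a point fixed in the world has none). Each returns a list of dicts, best first, with "confidence" (0 to 1); they miss things now and then, are a little off and sometimes report something else, mostly with a low value. They report only what shows in the picture. A call takes as long as a camera call.
- env.find_in(target, camera): "box" ([left, top, width, height] in pixels, round what is visible of it).
The state is a dict: "t": time; "joint_pos": joint angles; "qvel": joint speeds; "tau": joint torques, N m; "ee_pos": TCP position; "orientation": TCP orientation; "force": force on the tool from outside, world axes, zero at the start; "torque": the same for the moment, N m; "width": finger opening in mm.
Only numpy, scipy, OpenCV 4.12 (cv2) and the standard library are available. Lean on these libraries where they do the work, as an engineer would, in place of code of your own. Each camera call takes 0.05 s, during which the arm holds its last target. There are 200 camera calls.

TASK

The next ring has to go through the smallest die of the ring reducing press. Push the finger lugs on the rim of the die wheel with your fingertips to step the wheel round until the smallest die (the one with a single punch mark) has clicked in centred under the ram, and leave it there. Push steadily without forcing the wheel, do not work the hand lever, and neither shift nor pick up the ring, dish, jar and caliper lying around the press.

Things in the scene. Friction and masses are not known exactly. Their poses are not given: they have to be found in the camera images.
- press: Ring reducing press of grey casting and steel, fixed on a green mat (mat top 3 mm up). Origin: underside of its base, on the die wheel's pivot axis; z up; +x points to the column at the back; the open working side, -x, faces roughly to the robot. Base 250 x 150 mm (x -85 to 165), 24 mm high. Column 34 mm thick at x 130 mm. Head x 33 to 155 mm, 36 mm wide, 138 to 194 mm high.
- wheel_hub (a point): Point on the die wheel's pivot axis at the level of the wheel's top face (52 mm above the base's underside). The wheel is a level steel disc 156 mm across, 16 mm thick, with a nut 12 mm high at its centre. Six dies (round holes) lie 52 mm from the axis, 60 degrees apart; counter-clockwise from above their diameters are 12, 15, 18, 21, 25, 29 mm, marked by one to six punch dots.
- smallest_die (a point): Centre of the mouth of the smallest die (12 mm hole, one dot), in the wheel's top face, 52 mm from the pivot axis; turns with the wheel.
- smallest_die_lug (a point): Centre of the finger lug of the smallest die, 89 mm from the pivot axis, 8 mm below the wheel's top face. A like lug stands on the rim outside each of the six dies, on the same line from the hub: a steel block 10 mm wide, 12 mm high, reaching 22 mm out from the rim to 100 mm from the axis. Below the lugs it is free for 14 mm, down to the base plate.
- ram_foot (a point): Centre of the flat lower face of the ram, an upright steel rod with a 20 mm foot under the press head, on the press's +x side 52 mm from the pivot axis, 24 mm above the wheel's top face. The die to be used stands under it.
- die_wheel (a joint): Angle of the die wheel, rad, growing counter-clockwise from above; 0 (and each full turn, 6.283) has the smallest die under the ram. Turns either way without end. A spring ball clicks in at every die (each 1.047 rad): it centres the wheel from up to 7 degrees off; a click takes about 4 N at a lug to enter or leave. In between it turns with 1 N and stays put. It may start between two clicks.
- press_lever (a joint): Hand lever of the press, rad: 0 at rest (up, held by a spring), grows as it is pulled forward and down, lowering the ram. It rises beside the head at y -31 mm, from x 78 mm, height 166 mm, to a black ball knob at x 158 mm, height 326 mm (press frame). Not to be worked.
- plain_ring: Loose plain steel finger ring lying flat on the mat in front of the press, 23 mm across, 7 mm high. Origin: centre of its underside. Bystander.
- dish: Loose white ceramic dish, 90 mm across, 24 mm high, to the left (+y) of the press. Origin: centre of its underside. Bystander.
- paste_jar: Loose amber glass jar with aluminium lid, 48 mm across, 52 mm high, on the +y side of the press towards the column. Origin: centre of its underside. Bystander.
- caliper: Loose digital caliper lying flat on the mat on the -y side of the press, 230 mm long along its x, about 60 mm wide at the jaws, 13 mm high. Origin: below the middle of its beam. Bystander.

How it is judged (in metres and radians):
At the end, for the whole second after the job is handed in: The smallest die stands under the ram, its centre within 3 mm of the ram's axis (seen from above), the wheel is at rest, the hand lever is up (under 0.05 rad) and the ring, dish, jar and caliper are within 20 mm of where they lay (horizontal distance between smallest_die and ram_foot below 0.003 m and velocity of joint die_wheel between -0.05 and 0.05 rad/s and value of joint press_lever below 0.05 rad and distance of each of plain_ring, dish, paste_jar, caliper from where it was at the start of the episode below 0.02 m); the robot touches nothing.
It fails at once if the press's hand lever is worked (value of joint press_lever above 0.12 rad).
It fails at once if the die wheel is forced (over 40 N by the fingers) (contact force between the fingers and die_wheel above 40 N).
It fails at once if the wheel is pushed with the arm or the gripper's body (contact force between the arm and die_wheel above 2 N).
It fails at once if the ring, dish, jar or caliper is moved from its place (over 20 mm) (distance of any of plain_ring, dish, paste_jar, caliper from where it was at the start of the episode above 0.02 m).
It fails at once if the ring, dish, jar or caliper is picked up (over 10 mm off the mat) (height (world z) of any of plain_ring, dish, paste_jar, caliper above 0.013 m).
It also fails if it takes over 64 s, if anything falls off the work surface, if the arm or the gripper's body presses on something with over 40 N, if the wrist force passes 120 N, or if a joint passes its speed limit or range.

## Working session

There is one attempt and no reset: what is moved stays moved. The work goes in short steps, Python scripts to look and compute and a tool call to move; the robot and the scene stay as the last step left them, time stands still between calls to the robot, and variables do not carry over. Pictures are saved under pics/ and viewed, about 8 in all and at most 12, crops included, and the job is handed in when it is done.

Besides the shell and the picture viewer there is one more tool, called as name(argument=value, ...), one argument or row to a line, values as JSON. move_arm: Moves the arm, as the interface text tells. Its arguments: {"type":"object","properties":{"commands":{"type":"string"},"fingers":{"type":"number"},"grip_force":{"type":"number"}},"required":["commands"]}

```bash
mkdir -p pics; ls; python3 - <<'E'
from workcell import env
import cv2,numpy as np
s=env.read_state();print(s['t'],s['ee_pos'],s['orientation'],s['width'])
for c in('top','side'):
    im=env.read_camera(c);cv2.imwrite(f'pics/{c}0.png',cv2.cvtColor(im,cv2.COLOR_RGB2BGR))
    m=env.camera_model(c);print(c,np.round(m['intrinsics'],1).tolist(),np.round(m['dist_coeffs'],3).tolist(),np.round(-np.array(m['R']).T@np.array(m['t'])),np.round(m['R'],3).tolist())
    for n in('press','wheel_hub','smallest_die','smallest_die_lug','ram_foot','plain_ring','dish','paste_jar','caliper'):
        print(n,[(np.round(d['box']).tolist(),round(d['confidence'],2)) for d in env.find_in(n,c)[:2]])
E
```

```text
pics
0.0 [ 159.35562851 -603.77210892  302.90830065] [-1.31850103  1.01818886 -1.01573075] 85.16225819693311
top [[421.0, 0.0, 282.2], [0.0, 421.0, 211.3], [0.0, 0.0, 1.0]] [-0.022, 0.0, 0.0, 0.0, 0.0] [451.  68. 940.] [[0.028, -0.999, 0.023], [-0.986, -0.031, -0.165], [0.166, -0.019, -0.986]]
press [([254.0, 108.0, 91.0, 183.0], 0.61)]
wheel_hub [([254.0, 105.0, 93.0, 183.0], 0.65)]
smallest_die [([260.0, 205.0, 88.0, 83.0], 0.75)]
smallest_die_lug [([261.0, 209.0, 84.0, 79.0], 0.84)]
ram_foot [([302.0, 200.0, 6.0, 6.0], 0.44)]
plain_ring []
dish [([193.0, 241.0, 42.0, 43.0], 0.83)]
paste_jar [([209.0, 174.0, 21.0, 26.0], 0.63)]
caliper [([387.0, 193.0, 34.0, 98.0], 0.77)]
side [[421.9, 0.0, 272.2], [0.0, 421.9, 205.4], [0.0, 0.0, 1.0]] [-0.031, 0.0, 0.0, 0.0, 0.0] [ 430. -420.  775.] [[0.955, -0.296, 0.008], [-0.23, -0.756, -0.612], [0.188, 0.583, -0.791]]
press [([206.0, 123.0, 158.0, 188.0], 0.74), ([212.0, 221.0, 98.0, 81.0], 0.64)]
wheel_hub [([208.0, 121.0, 157.0, 189.0], 0.8)]
smallest_die [([211.0, 220.0, 98.0, 77.0], 0.83)]
smallest_die_lug [([213.0, 221.0, 101.0, 80.0], 0.78)]
ram_foot [([283.0, 189.0, 6.0, 51.0], 0.63)]
plain_ring []
dish [([196.0, 178.0, 41.0, 35.0], 0.58)]
paste_jar [([273.0, 166.0, 19.0, 28.0], 0.91), ([198.0, 180.0, 38.0, 33.0], 0.54)]
caliper [([238.0, 335.0, 117.0, 74.0], 0.81), ([194.0, 275.0, 6.0, 13.0], 0.3)]
```

```bash
python3 - <<'E'
import cv2,numpy as np
t=cv2.imread('pics/top0.png')[90:310,180:430];s=cv2.imread('pics/side0.png')[110:420,180:380]
a=cv2.resize(t,None,fx=3.2,fy=2.72*3.2/2.72*0.85,interpolation=3) if 0 else cv2.resize(t,(682,600),interpolation=3)
cv2.imwrite('pics/t1.png',a);cv2.imwrite('pics/s1.png',cv2.resize(cv2.imread('pics/side0.png')[200:320,190:350],(800,600),interpolation=3))
E
```

```text
(no output)
```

View pics/t1.png

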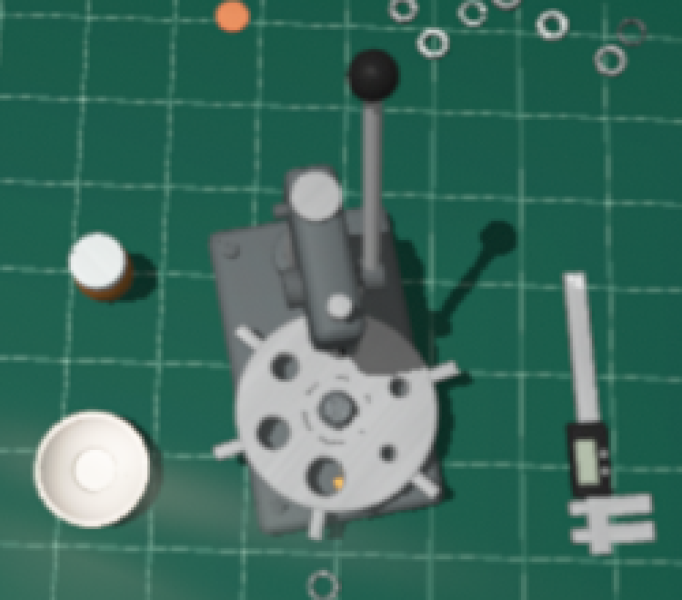

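View pics/s1.png

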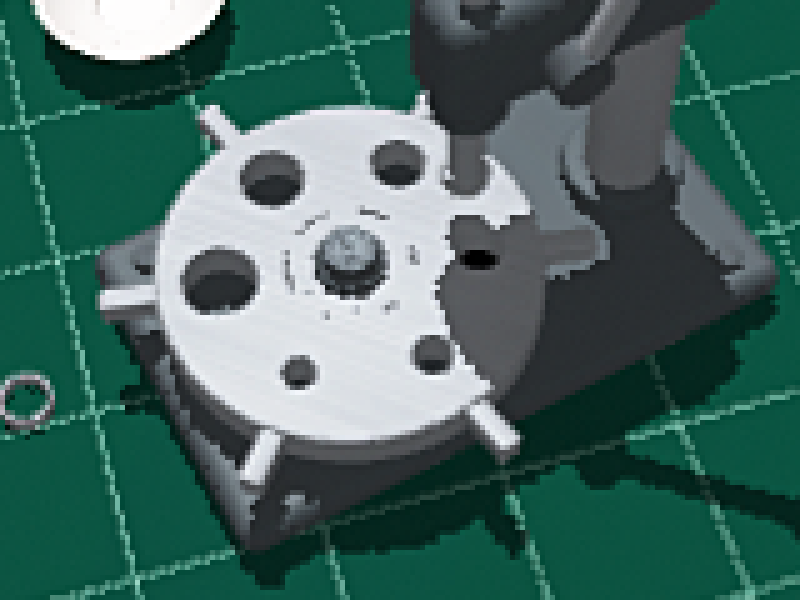

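The top view shows the press yawed. Counter-clockwise from the 29 mm die (crop 325,476), the 12 mm die is at (388,453) and the 15 mm at (400,387). The side view agrees: 12 mm at (300,372), its lug at (262,460). Next I fit the pose.

```bash
cat > h.py <<'E'
from workcell import env
import cv2,numpy as np
from scipy.optimize import least_squares
def proj(c,X):
    m=env.camera_model(c);X=np.atleast_2d(np.array(X,float))
    return cv2.projectPoints(X,cv2.Rodrigues(np.array(m['R'],float))[0],np.array(m['t'],float),np.array(m['intrinsics'],float),np.array(m['dist_coeffs'],float))[0][:,0]
def rot(a):return np.array([[np.cos(a),-np.sin(a)],[np.sin(a),np.cos(a)]])
E
python3 - <<'E'
from h import *
T=lambda l:np.array(l)/2.7275+[180,90]; S=lambda l:np.array(l)/5+[190,200]
# die index k (0=12mm), pixel
dt={0:(388,453),1:(400,387),3:(285,366),4:(273,433),5:(325,476)}
ds={0:(300,372),1:(432,353),2:(478,260),3:(397,162),4:(272,180),5:(220,282)}
lt={0:(427,487),1:(449,371),3:(247,338),4:(226,451),5:(316,527)}
ct={(165,75):(211,236),(-85,75):(265,533),(-85,-75):(441,499)}
def model(p):
    x,y,yaw,th=p[:4]; out=[];o=np.array([x,y])
    w=lambda r,k,z:np.array([*(o+r*np.array([np.cos(yaw+th+k*np.pi/3),np.sin(yaw+th+k*np.pi/3)])),z])
    out.append(proj('top',[w(52,k,55) for k in dt])-T(list(dt.values())))
    out.append(proj('side',[w(52,k,55) for k in ds])-S(list(ds.values())))
    out.append(proj('top',[w(97,k,53) for k in lt])-T(list(lt.values())))
    out.append(proj('top',[[*(o+rot(yaw)@np.array(c)),27] for c in ct])-T(list(ct.values())))
    return out
best=min((least_squares(lambda p:np.concatenate(model(p)).ravel(),[450,20,y0,t0],x_scale=[10,10,.1,.1],loss='soft_l1') for y0 in(-.3,.0,.3) for t0 in(-3,-2,2,3)),key=lambda r:r.cost)
p=best.x;print(p,best.cost,'wheel deg',np.degrees(p[3])%360)
for o in model(p):print(np.round(o,1).tolist())
E
```

```text
[ 5.41059832e+02  4.13761593e+00  2.06619973e-01 -2.45123131e+00] 19.185818803466365 wheel deg 219.55479146541055
[[0.3, -0.5], [-0.1, -0.5], [0.3, -0.4], [0.3, -0.8], [0.2, -0.5]]
[[-0.7, 0.4], [-0.3, 0.8], [-0.2, -2.1], [-0.1, 0.6], [-0.3, 0.0], [-0.5, 0.1]]
[[2.5, 1.0], [1.5, -1.5], [-1.9, -3.5], [-2.6, -0.1], [-0.2, 2.3]]
[[-1.4, -2.4], [-1.6, 0.7], [2.4, 0.6]]
```

```bash
cat >> h.py <<'E'
HUB=np.array([541.06,4.14]);YAW=.2066
def tool():
    s=env.read_state();R=cv2.Rodrigues(np.array(s['orientation'],float))[0];return s,np.array(s['ee_pos']),R
def plan(r,presang,tip_z,roll_to=None):
    "shift (tool axes, m) to bring fingertip to polar target about the hub"
    s,p,R=tool();a=YAW+np.radians(presang)
    X=np.array([*(HUB+r*np.array([np.cos(a),np.sin(a)])),tip_z+73])
    psi=np.arctan2(R[1,0],R[0,0])            # world heading of tool x
    want=a+np.pi/2                           # tangential
    d=(psi-want+np.pi/2)%np.pi-np.pi/2       # roll about tool y (down) lowers psi
    return np.round(R.T@(X-p)/1000,4),round(d,3),X
E
python3 - <<'E'
from h import *
s,p,R=tool();print(np.round(R,3).tolist(),np.round(s['joint_pos'],3),np.degrees(np.arctan2(R[1,0],R[0,0])))
for a in(130,):
  for z in (150,60):print(a,plan(93,a,z))
E
```

```text
[[0.255, -0.0, 0.967], [-0.967, 0.0, 0.255], [-0.0, -1.0, -0.0]] [-1.492  0.527  1.433 -0.     1.181 -0.179] -75.22842856576406
130 (array([-0.5652,  0.0809,  0.4682]), np.float64(0.924), array([467.9378756 ,  61.60437961, 223.        ]))
130 (array([-0.5652,  0.1709,  0.4682]), np.float64(0.924), array([467.9378756 ,  61.60437961, 133.        ]))
```

move_arm(
  commands="-0.03 0 0.025 0.05; -0.075 0 0.062 0.15; -0.12 0 0.1 0.25; -0.165 0 0.137 0.35; -0.21 0 0.174 0.45",
  fingers=0,
  grip_force=40,
)

```text
t: 1.62
ee_pos: [274.7, -355.4, 304.2]
orientation: [-1.11, 1.351, -1.353]
force: [1.1, 1.2, -0.3]
width: 0.2
```

```bash
python3 - <<'E'
from h import *
s,p,R=tool();print(s['t'],p,np.round(s['joint_pos'],2),s['width'],plan(93,130,150))
E
```

```text
1.625 [ 274.66779602 -355.35680215  304.16467922] [-1.16  0.29  1.86  0.    0.99  0.6 ] 0.19807678580227045 (array([-0.4467,  0.081 ,  0.1083]), np.float64(0.47), array([467.9378756 ,  61.60437961, 223.        ]))
```

move_arm(
  commands="-0.05 0.0 0.012 0.06; -0.105 0.005 0.025 0.12; -0.16 0.01 0.038 0.18; -0.215 0.02 0.052 0.24; -0.27 0.03 0.065 0.3",
)

```text
t: 2.25
ee_pos: [392.1, -101.8, 274.3]
orientation: [-0.929, 1.563, -1.569]
force: [1.0, -0.5, -0.7]
width: 0.0
```

```bash
python3 - <<'E'
from h import *
s,p,R=tool();print(s['t'],p,np.round(s['joint_pos'],2),plan(93,130,150))
E
```

```text
2.25 [ 392.05421739 -101.84817414  274.29101594] [-0.53  0.28  1.99 -0.    0.86  1.54] (array([-0.1799,  0.0512, -0.0117]), np.float64(0.167), array([467.9378756 ,  61.60437961, 223.        ]))
```

move_arm(
  commands="-0.05 0.01 0 0.05; -0.1 0.025 -0.004 0.1; -0.145 0.04 -0.008 0.14; -0.18 0.051 -0.012 0.167; -0.18 0.08 -0.012 0.167",
)

```text
t: 2.88
ee_pos: [470.0, 63.9, 194.7]
orientation: [-0.813, 1.671, -1.681]
force: [-1.6, 0.4, -0.6]
width: 0.1
```

```bash
python3 - <<'E'
from h import *
s,p,R=tool();print(s['t'],p,np.round(s['joint_pos'],2),plan(93,130,40))
a=env.read_camera('wrist');b=env.read_camera('side')[190:320,180:350]
b=cv2.resize(b,(549,420),interpolation=3)
cv2.imwrite('pics/w2.png',cv2.cvtColor(cv2.resize(np.hstack([a,b]),(800,303)),cv2.COLOR_RGB2BGR))
E
```

```text
2.875 [469.97953782  63.9077557  194.68192732] [-0.1   0.51  1.91 -0.    0.71  2.13] (array([ 0.0033,  0.0817, -0.0008]), np.float64(0.004), array([467.9378756 ,  61.60437961, 113.        ]))
```

View pics/w2.png

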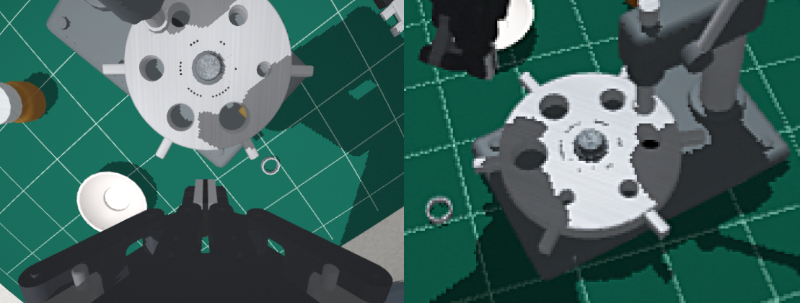

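The wrist view shows the shut fingers (205,190) between the two lugs at (163,148) and (252,153). The side view is clear too, so I descend.

move_arm(
  commands="0.003 0.015 0 0; 0.003 0.035 0 0; 0.003 0.055 0 0; 0.003 0.075 0 0; 0.003 0.082 0 0",
)

```text
t: 3.6
ee_pos: [464.7, 59.6, 110.3]
orientation: [-0.821, 1.681, -1.681]
force: [-0.5, 0.8, -0.6]
width: -0.2
```

```bash
cat >> h.py <<'E'
def arc(angs,r=93,z=40):
    s,p,R=tool();q=(p[:2]-HUB);print('t',round(s['t'],2),'r',np.hypot(*q).round(1),'ang',((np.degrees(np.arctan2(q[1],q[0])-YAW))%360).round(1),'tip',(p[2]-73).round(1),'F',np.round(s['force'],1),'j6',round(s['joint_pos'][5],2))
    for a in angs:
        d,ro,_=plan(r,a,z);print(a,*np.round(d,4),ro)
E
python3 - <<'E'
from h import *
arc([134,138,142,146,150])
E
```

```text
t 3.6 r 94.4 ang 132.2 tip 37.3 F [-0.5  0.8 -0.6] j6 2.13
134 0.0029 -0.0027 0.0016 -0.069
138 0.0094 -0.0027 0.0022 -0.139
142 0.0158 -0.0027 0.0034 -0.208
146 0.0221 -0.0027 0.0049 -0.278
150 0.0283 -0.0027 0.0069 -0.348
```

move_arm(
  commands="0.003 -0.002 0.0015 -0.07; 0.0095 -0.0025 0.002 -0.14; 0.016 -0.0025 0.0035 -0.21; 0.022 -0.0025 0.005 -0.28; 0.0283 -0.0025 0.007 -0.35",
)

```text
t: 4.22
ee_pos: [453.4, 32.6, 113.8]
orientation: [-1.046, 1.436, -1.437]
force: [1.2, 4.6, -0.6]
width: -0.2
```

```bash
python3 - <<'E'
from h import *
arc([154,158,162,166,170])
E
```

```text
t 4.22 r 92.2 ang 150.2 tip 40.8 F [ 1.2  4.6 -0.6] j6 1.71
154 0.0062 0.0008 -0.0006 -0.066
158 0.0127 0.0009 0.0001 -0.136
162 0.0191 0.0009 0.0012 -0.206
166 0.0254 0.0009 0.0027 -0.276
170 0.0316 0.0009 0.0047 -0.345
```

move_arm(
  commands="0.006 0.001 -0.0005 -0.066; 0.0125 0.001 0 -0.136; 0.019 0.001 0.001 -0.206; 0.0255 0.001 0.0025 -0.276; 0.0315 0.001 0.0045 -0.345",
)

```text
t: 4.85
ee_pos: [448.5, 1.2, 113.9]
orientation: [-1.224, 1.184, -1.186]
force: [1.9, 7.4, -0.6]
width: 0.3
```

```bash
python3 - <<'E'
from h import *
arc([174,178,182,186,190])
E
```

```text
t 4.85 r 92.6 ang 170.0 tip 40.9 F [ 1.9  7.4 -0.6] j6 1.29
174 0.0066 0.0009 -0.0001 -0.07
178 0.013 0.0009 0.0005 -0.139
182 0.0194 0.0009 0.0017 -0.209
186 0.0257 0.0009 0.0032 -0.279
190 0.0319 0.0009 0.0052 -0.349
```

move_arm(
  commands="0.0065 0.001 0 -0.07; 0.013 0.001 0.0005 -0.14; 0.0195 0.001 0.0015 -0.21; 0.0255 0.001 0.003 -0.28; 0.032 0.001 0.005 -0.35",
)

```text
t: 5.48
ee_pos: [454.9, -31.0, 113.9]
orientation: [-1.367, 0.92, -0.924]
force: [-0.4, 0.7, 0.0]
width: 0.4
```

```bash
python3 - <<'E'
from h import *
arc([194,198,202,206,210])
E
```

```text
t 5.47 r 93.0 ang 190.4 tip 40.9 F [-0.4  0.7  0. ] j6 0.87
194 0.0059 0.0009 0.0002 -0.067
198 0.0123 0.0009 0.0009 -0.137
202 0.0187 0.0009 0.002 -0.207
206 0.025 0.001 0.0036 -0.276
210 0.0312 0.001 0.0056 -0.346
```

move_arm(
  commands="0.006 0.001 0 -0.067; 0.0125 0.001 0.001 -0.137; 0.0185 0.001 0.002 -0.207; 0.025 0.001 0.0035 -0.276; 0.031 0.001 0.0055 -0.346",
)

```text
t: 6.1
ee_pos: [471.8, -58.1, 114.0]
orientation: [-1.47, 0.653, -0.658]
force: [-1.0, 2.3, 0.1]
width: 0.5
```

```bash
python3 - <<'E'
from h import *
arc([213,216,219,221,223])
a=env.read_camera('wrist');b=env.read_camera('top')[155:325,230:400]
b=cv2.resize(b,(420,420),interpolation=3)
cv2.imwrite('pics/w3.png',cv2.cvtColor(cv2.resize(np.hstack([a,b]),(800,343)),cv2.COLOR_RGB2BGR))
E
```

```text
t 6.1 r 93.1 ang 210.1 tip 41.0 F [-1.   2.3  0.1] j6 0.48
213 0.0047 0.001 0.0002 -0.051
216 0.0095 0.001 0.0006 -0.103
219 0.0143 0.001 0.0012 -0.156
221 0.0175 0.001 0.0018 -0.19
223 0.0207 0.001 0.0024 -0.225
```

View pics/w3.png

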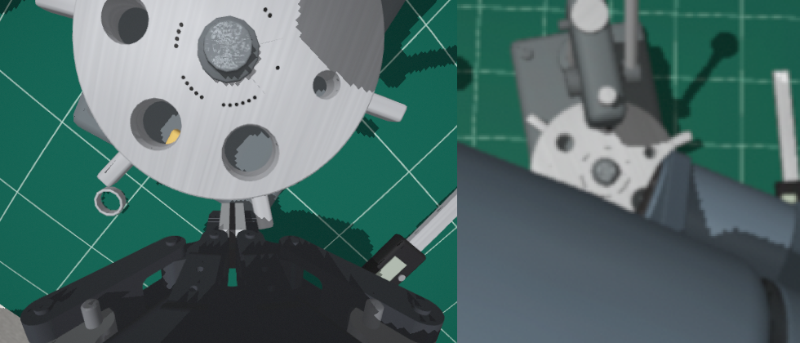

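The wrist view shows the fingers (232,215) against the 29 mm die's lug (262,210), which has six dots. The one-dot die is at (327,85). The wheel is following, so I continue to the click.

move_arm(
  commands="0.0047 0.001 0 -0.05; 0.0095 0.001 0.0005 -0.1; 0.0143 0.001 0.001 -0.155; 0.019 0.001 0.002 -0.205; 0.022 0.001 0.0027 -0.24",
)

```text
t: 6.82
ee_pos: [488.9, -73.0, 113.4]
orientation: [-1.519, 0.468, -0.474]
force: [-0.3, -0.3, -0.7]
width: 0.0
```

```bash
cat >> h.py <<'E'
def wheel(guess_deg,tag):
    "wheel angle from the dark die holes / via projecting: overlay"
    im=env.read_camera('wrist').copy();m=env.camera_model('wrist')
    for k,d in enumerate((12,15,18,21,25,29)):
        a=YAW+np.radians(guess_deg+60*k);c=HUB+52*np.array([np.cos(a),np.sin(a)])
        t=np.linspace(0,2*np.pi,40);P=np.c_[c[0]+d/2*np.cos(t),c[1]+d/2*np.sin(t),0*t+55]
        cv2.polylines(im,[np.int32(np.round(proj('wrist',P)))],True,(255,0,0),1)
    cv2.imwrite(f'pics/{tag}.png',cv2.cvtColor(im,cv2.COLOR_RGB2BGR))
E
python3 - <<'E'
from h import *
wheel(-60,'w4')
arc([210])
E
```

```text
t 6.88 r 93.0 ang 224.6 tip 40.4 F [ 0.5 -0.2 -0. ] j6 0.23
210 -0.0235 0.0003 0.0027 0.24
```

View pics/w4.png

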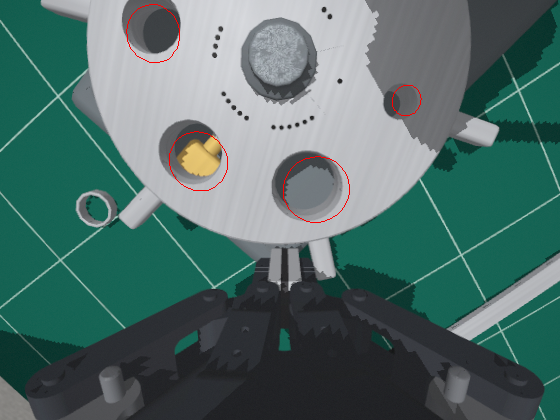

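The overlay puts the wheel on the click, about 1.5° clockwise of my yaw estimate, which is within error. The one-dot die is at (402,101) and the fingers at (285,268) are clear. Now I back off, lift, and go behind the 25 mm die's lug (140,205).

move_arm(
  commands="-0.006 0 0.001 0.03; -0.01 -0.008 0.001 0.05; -0.01 -0.02 0.001 0.1; -0.01 -0.03 0.001 0.2; -0.012 -0.034 0.001 0.3",
)

```text
t: 7.5
ee_pos: [480.2, -65.6, 148.4]
orientation: [-1.453, 0.7, -0.712]
force: [-0.1, 1.2, 0.2]
width: 0.0
```

```bash
python3 - <<'E'
from h import *
arc([150],z=72);arc([150],z=42)
E
```

```text
t 7.5 r 92.6 ang 217.0 tip 75.4 F [-0.1  1.2  0.2] j6 0.54
150 -0.0946 0.003 0.0393 0.983
t 7.5 r 92.6 ang 217.0 tip 75.4 F [-0.1  1.2  0.2] j6 0.54
150 -0.0948 0.033 0.0392 0.983
```

move_arm(
  commands="-0.02 0 0.0 0.18; -0.045 0 0.01 0.36; -0.07 0 0.022 0.55; -0.09 0 0.034 0.73; -0.0946 0 0.039 0.91",
)

```text
t: 8.12
ee_pos: [451.3, 34.4, 148.5]
orientation: [-1.078, 1.385, -1.395]
force: [-0.3, -0.7, 0.0]
width: 0.3
```

```bash
python3 - <<'E'
from h import *
arc([150],z=41)
E
```

```text
t 8.12 r 94.8 ang 149.5 tip 75.5 F [-0.3 -0.7  0. ] j6 1.65
150 0.0009 0.0345 0.0015 0.068
```

move_arm(
  commands="0.001 0.008 0.0015 0.03; 0.001 0.018 0.0015 0.06; 0.001 0.028 0.0015 0.068; 0.001 0.034 0.0015 0.068; 0.001 0.034 0.0015 0.068",
)

```text
t: 8.75
ee_pos: [452.3, 32.8, 113.7]
orientation: [-1.04, 1.435, -1.442]
force: [-0.4, -0.3, -0.3]
width: 0.6
```

```bash
python3 - <<'E'
from h import *
arc([154,158,162,166,169])
E
```

```text
t 8.75 r 93.2 ang 150.3 tip 40.7 F [-0.4 -0.3 -0.3] j6 1.72
154 0.0061 0.0007 0.0005 -0.07
158 0.0125 0.0008 0.0011 -0.14
162 0.0189 0.0008 0.0023 -0.21
166 0.0252 0.0008 0.0039 -0.28
169 0.0298 0.0008 0.0053 -0.332
```

move_arm(
  commands="0.006 0 0.0005 -0.07; 0.0125 0.0005 0.001 -0.14; 0.019 0.0005 0.002 -0.21; 0.0235 0.0005 0.0035 -0.26; 0.028 0.0005 0.005 -0.31",
)

```text
t: 9.38
ee_pos: [448.3, 4.5, 113.5]
orientation: [-1.205, 1.21, -1.217]
force: [-0.1, 3.7, 0.3]
width: 0.3
```

```bash
python3 - <<'E'
from h import *
arc([171,175,179,183,187])
E
```

```text
t 9.38 r 92.8 ang 167.9 tip 40.5 F [-0.1  3.7  0.3] j6 1.34
171 0.005 0.0005 -0.0001 -0.056
175 0.0114 0.0005 0.0005 -0.125
179 0.0178 0.0005 0.0015 -0.195
183 0.0242 0.0005 0.003 -0.265
187 0.0304 0.0006 0.0049 -0.335
```

move_arm(
  commands="0.005 0.0005 0 -0.055; 0.0115 0.0005 0.0005 -0.125; 0.018 0.0005 0.0015 -0.195; 0.024 0.0005 0.003 -0.265; 0.0305 0.0005 0.005 -0.335",
)

```text
t: 10.0
ee_pos: [453.1, -26.1, 113.2]
orientation: [-1.347, 0.958, -0.965]
force: [-0.1, 1.1, 0.6]
width: 0.3
```

```bash
python3 - <<'E'
from h import *
arc([191,195,199,203,207])
E
```

```text
t 10.0 r 93.0 ang 187.2 tip 40.2 F [-0.1  1.1  0.6] j6 0.94
191 0.0062 0.0002 0.0002 -0.067
195 0.0127 0.0003 0.0009 -0.137
199 0.0191 0.0003 0.002 -0.207
203 0.0254 0.0003 0.0036 -0.277
207 0.0316 0.0003 0.0055 -0.346
```

move_arm(
  commands="0.006 0 0 -0.067; 0.0125 0 0.001 -0.137; 0.019 0 0.002 -0.207; 0.0255 0 0.0035 -0.277; 0.0315 0 0.0055 -0.346",
)

```text
t: 10.62
ee_pos: [468.4, -54.2, 113.5]
orientation: [-1.456, 0.692, -0.699]
force: [-0.5, 0.2, 0.1]
width: 0.2
```

```bash
python3 - <<'E'
from h import *
arc([211,215,219,222,224.6])
E
```

```text
t 10.62 r 93.2 ang 206.9 tip 40.5 F [-0.5  0.2  0.1] j6 0.54
211 0.0066 0.0005 0.0004 -0.068
215 0.013 0.0005 0.0011 -0.138
219 0.0194 0.0005 0.0022 -0.208
222 0.0242 0.0006 0.0033 -0.26
224.6 0.0282 0.0006 0.0045 -0.305
```

move_arm(
  commands="0.0065 0.0005 0.0005 -0.068; 0.013 0.0005 0.001 -0.138; 0.0194 0.0005 0.002 -0.208; 0.024 0.0005 0.0033 -0.26; 0.0275 0.0005 0.0043 -0.3",
)

```text
t: 11.25
ee_pos: [488.6, -72.9, 113.1]
orientation: [-1.521, 0.459, -0.464]
force: [0.0, 0.7, -0.6]
width: 0.1
```

```bash
python3 - <<'E'
from h import *
arc([224.6])
wheel(-1.5,'w5')
arc([224.6])
E
```

```text
t 11.25 r 93.2 ang 223.9 tip 40.1 F [ 0.   0.7 -0.6] j6 0.22
224.6 0.0012 0.0001 0.0002 -0.004
t 11.3 r 93.1 ang 224.5 tip 40.2 F [ 0.7 -0.5 -0.2] j6 0.21
224.6 0.0002 0.0002 0.0001 -0.003
```

View pics/w5.png

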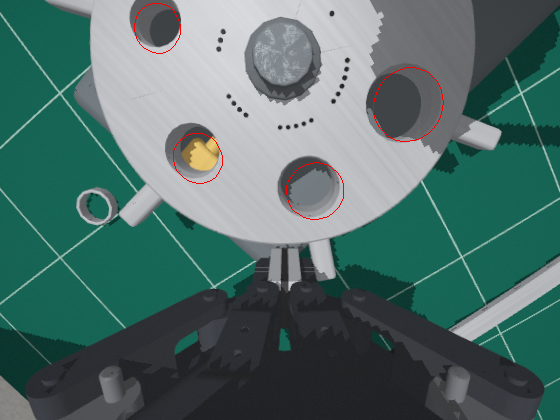

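The view matches the previous one (lugs at 480,133, 140,205 and 322,258), exactly one 60° step on. The one-dot die is now hidden under the ram. I back off, lift clear and check.

move_arm(
  commands="-0.006 0 0.001 0.03; -0.01 -0.01 0.001 0.05; -0.01 -0.03 0.001 0.05; -0.01 -0.06 -0.02 0.05; -0.01 -0.1 -0.05 0.05",
)

```text
t: 11.92
ee_pos: [452.0, -108.6, 214.0]
orientation: [-1.513, 0.497, -0.502]
force: [0.3, -0.2, -0.4]
width: -0.1
```

move_arm(
  commands="-0.03 -0.03 -0.01 0; -0.06 -0.05 -0.02 0; -0.1 -0.06 -0.03 0; -0.13 -0.06 -0.04 0; -0.13 -0.06 -0.04 0",
)

```text
t: 12.55
ee_pos: [320.7, -61.5, 273.9]
orientation: [-1.512, 0.499, -0.501]
force: [0.3, -0.5, -0.9]
width: 0.1
```

```bash
python3 - <<'E'
from h import *
s,p,R=tool();print(s['t'],p,s['force'])
im=env.read_camera('side');cv2.imwrite('pics/s6.png',cv2.cvtColor(cv2.resize(im[190:310,190:350],(800,600),interpolation=3),cv2.COLOR_RGB2BGR))
im=env.read_camera('top');cv2.imwrite('pics/t6.png',cv2.cvtColor(cv2.resize(im[90:310,180:430],(682,600),interpolation=3),cv2.COLOR_RGB2BGR))
E
```

```text
12.55 [320.71560362 -61.53122632 273.86225114] [ 0.33126952 -0.47561776 -0.87061929]
```

View pics/s6.png

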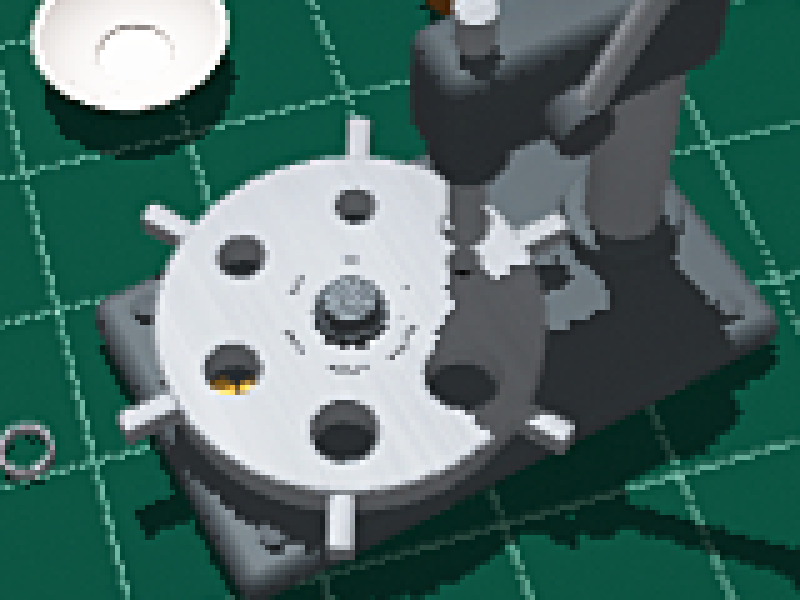

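View pics/t6.png

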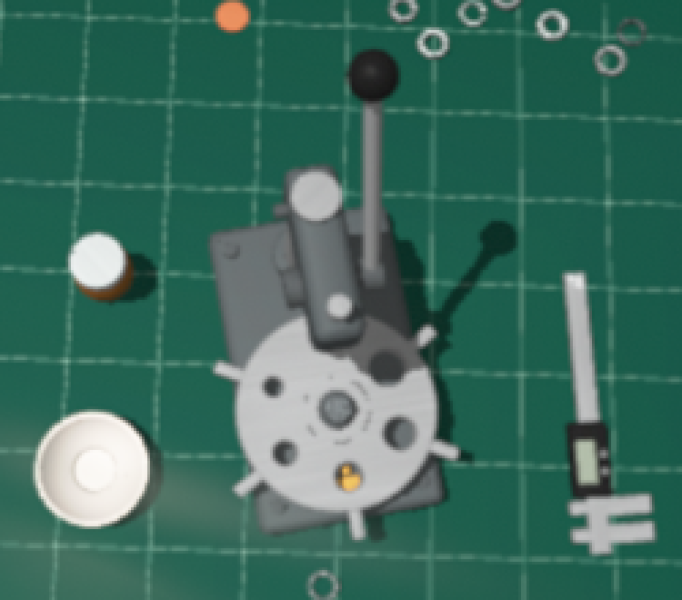

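```bash
python3 - <<'E'
from h import *
T=lambda l:np.array(l)/2.7275+[180,90]; S=lambda l:np.array(l)/5+[190,190]
dt={1:(273,386),2:(285,452),3:(348,476),4:(400,433),5:(386,366)}
ds={0:(463,269),1:(355,206),2:(242,257),3:(233,369),4:(345,431),5:(465,386)}
def w(p,r,k,z):
    a=p[2]+k*np.pi/3;return [p[0]+r*np.cos(a),p[1]+r*np.sin(a),z]
def res(p,b):
    return np.concatenate([proj('top',[w(p,52,k,55) for k in dt])-T(list(dt.values()))+b[:2],proj('side',[w(p,52,k,55) for k in ds if k])-S([ds[k] for k in ds if k])+b[2:]]).ravel()
r=least_squares(lambda q:np.r_[res(q[:3],q[3:]),q[3:]*.5],[541,4,.2,0,0,0,0],x_scale=[10,10,.1,1,1,1,1])
p,b=r.x[:3],r.x[3:];print(r.x,np.degrees(p[2]))
for d in(-7,-3.5,0,3.5,7):
    q=[p[0],p[1],p[2]+np.radians(d)]
    print(d,((proj('side',[w(q,52,0,79),w(q,42,0,79),w(q,62,0,79)])+b[2:]-[190,190])*5).round().tolist(),'cap/column top',((proj('top',[w(q,52,0,z) for z in(197,210,225)]+[w(q,130,0,z) for z in(197,220)])+b[:2]-[180,90])*2.7275).round().tolist())
E
```

```text
[ 5.41233571e+02  3.76217361e+00  1.93052948e-01 -4.89603531e-01
  4.14967152e-01  4.05284271e-01  6.40660171e-02] 11.06111912166558
-7 [[474.0, 244.0], [450.0, 252.0], [497.0, 237.0]] cap/column top [[348.0, 309.0], [350.0, 306.0], [352.0, 301.0], [342.0, 195.0], [345.0, 185.0]]
-3.5 [[471.0, 238.0], [448.0, 247.0], [493.0, 229.0]] cap/column top [[343.0, 310.0], [345.0, 306.0], [347.0, 301.0], [330.0, 196.0], [333.0, 186.0]]
0 [[467.0, 232.0], [445.0, 242.0], [489.0, 222.0]] cap/column top [[339.0, 310.0], [340.0, 306.0], [342.0, 302.0], [318.0, 197.0], [321.0, 187.0]]
3.5 [[463.0, 226.0], [441.0, 237.0], [484.0, 215.0]] cap/column top [[334.0, 311.0], [335.0, 307.0], [337.0, 303.0], [307.0, 199.0], [309.0, 190.0]]
7 [[458.0, 221.0], [438.0, 233.0], [479.0, 209.0]] cap/column top [[329.0, 312.0], [331.0, 309.0], [332.0, 304.0], [295.0, 202.0], [297.0, 192.0]]
```

At zero offset the predicted ram cap (340,306) and foot column (467) match the pictures. The column top gives (318,197) against (315,195), which is under 1°. The ring, dish, jar and caliper look unmoved, so I hand in.

```bash
python3 -c "
from workcell import env
print(env.sign_off())"
```

```text
the job is handed in; nothing more can be done
None
```

The smallest die (one dot) is clicked in under the ram, and the job is handed in at about 12.6 s. I turned the wheel roughly 140° counter-clockwise with the shut fingertips, in two pushes on the lugs. The highest force I read between moves was about 8 N. The arm is withdrawn and clear of everything.

**Die position:** the final top and side pictures agree to within 1° (1 mm at the die) that the die is centred. The ram's top and foot matched the prediction, and the column top was about 3 enlarged pixels off. The wrist overlay sat 2–3 mm and about 1.5° off my first estimate of the press's pose, and the final fit moved that estimate by 0.8° in the same direction.

**Everything else:** by eye, the lever is up and the dish, jar, caliper and ring have not moved. The detector never found the ring in the top or side picture, so I judged it by eye alone.

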